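# Set the portion stop of a cheese cutter and bring the cheese up to it

## Task

Get the cheese cutter ready for a middle-size portion: with a fingertip, push the blue-saddled stop along its rail until its plunger drops into the middle one of the three notches (red mark), then push the cheese block along the board until its front sits square and snug against the stop plate, leaving the stop clicked into that notch. Only push, gently: do not grip, squeeze or lift the stop or the cheese, do not pull up the plunger knob or pull down the cutting bow, and leave the jar, bottle, tub and round cheese where they stand. Finish with the hand clear of everything.

Things in the scene. Friction and masses are not known exactly. Their poses are not given: they have to be found in the camera images.
- cutter: Fixed cheese cutter: white board on a steel base, 250 mm (own x) by 410 mm (own y), board top 25 mm above the counter. Origin: centre of the underside, on the counter. Its +x points roughly away from the robot, +y roughly to the robot's left. A black line (wire slot, where the cut falls) crosses the board at y = 0.
- middle_notch (a point): Middle notch, centre, at the rail's top (52 mm above the counter). Site axes are the cutter's. The steel rail, 16 mm wide, runs along y at cutter x = -105 mm, from y = -20 to 200 mm, with end blocks 59 mm above the counter. Notches are 13 mm wide, at y = 50, 80 and 110 mm. Marks on the rail's side, and on the board 20 mm nearer the slot, show the three: red for the middle one, else black.
- stop (a joint): Stop position along the cutter's +y, in m = wire slot to stop face (portion length). Held by notches at 0.030, 0.060 (middle, wanted) and 0.090; travel 0 to 0.150; starts at 0.080 to 0.145, so it must go towards -y. Slides with about 3 N on plain rail; within some 4 mm of a notch it pulls itself in (the push drops away), then about 12 to 16 N pushes it out again.
- stop_face (a point): Middle of the stop's face that meets the cheese (looks to cutter -y), at cutter x = 0, 48 mm above the counter; point axes are the cutter's. Aluminium plate 6 mm thick (towards +y), cutter x = -87 to 40 mm, 27 to 70 mm above the counter; its back is free to push. Blue saddle on its -x end: x = -123 to -87 mm, from the face 40 mm towards +y, 29 to 73 mm above the counter. It only slides along y.
- knob (a point): Top centre of the black plunger knob (22 mm across, 14 mm high) above the saddle, 20 mm behind the stop face; 97 mm above the counter while the plunger rides on the rail, about 4 mm lower when it has dropped into a notch.
- plunger (a joint): Height of the spring plunger in m: about 0 riding on the rail top, about -0.004 dropped into a notch, above 0 lifted by hand.
- cheese: Loose yellow cheese block with a tan top, about 0.45 to 0.70 kg; 95 mm (own x) by 100 mm (own y) by 55 mm high, lying on the board on the -y side of the wire slot, its own axes within about 9 degrees of the cutter's. Origin: centre of the underside.
- cheese_front (a point): On the cheese: middle of the face that is to meet the stop, 50 mm along the block's own +y from its centre, 27.5 mm above its underside. The point's axes are the block's.
- bow (a joint): Hinged wire bow (plane y = 0 of the cutter); 0 = raised, leaning away from the robot on its rest, up to 310 mm above the counter; grows to 1.9 rad as it comes down. Stays raised. Hinge at cutter x = 116 mm, between lugs y = -20 to 20 mm, 61 mm above the counter; all the raised bow lies beyond x = 107 mm.
- jar: Bystander: dark jar with a brass lid, 68 mm across, 105 mm high. Origin: centre of the underside.
- bottle: Bystander: yellow bottle with a brass cap, 58 mm across, 165 mm high. Origin: centre of the underside.
- tub: Bystander: white tub with a blue lid, 94 mm across, 60 mm high. Origin: centre of the underside.
- round_cheese: Bystander: red waxed round cheese, 90 mm across, 42 mm high. Origin: centre of the underside.
Not all that is in view belongs to the job. Leave any green or pink look-alike of the cheese alone.

How it is judged:
By the outcome, as a careful person would: the job done as asked, in the order asked, and still so for the second after the job is handed in, with the robot touching nothing.
It also fails if it takes over 54 s, if anything falls off the work surface, if the arm or the gripper's body presses on something with over 40 N, if the wrist force passes 120 N, or if a joint passes its speed limit or range.

## Robot

A 6-joint arm with a two-finger parallel gripper is mounted at the origin on the work surface. World frame = base frame: x ahead of the robot, y to its left, z up, the work surface at z = 0. Lengths are in m, angles in rad, forces in N, time in s.
With the tool pointing down it reaches from about 0.3 to 0.775 m from the base axis. Payload 14.6 kg.
Tool frame: the origin (TCP) lies at the very end of the fingers, on their centre line; the grasp point (between the pads) lies 19 mm behind it; y points along the fingers, x is the direction in which the jaws open and shut, and the axes are right-handed (so a half turn about y gives the same grasp; the last joint's range is limited). The gripper opens to 94 mm and grips with 3 to 60 N. Pads are 16 mm wide; open, the fingers measure 119 mm over their backs; the gripper's body (75 mm by 177 mm) begins 78 mm behind the grasp point.
Start: joints at [1.243, 0.3, 1.521, -0, 1.321, -0.067], TCP at [0.142, 0.531, 0.205] pointing down, gripper open.
Joint ranges: [-3.03, 3.03], [-0.79, 2.21], [0.23, 2.52], [-1.04, 4.18], [0, 3.07], [-2.55, 2.55]. Speed limits (rad/s): [2.22, 2.22, 2.57, 3.14, 3.14, 3.14].

## Interface

Orientations are given as [roll, pitch, yaw] about the fixed x, y, z axes, in that order (R = Rz(yaw) Ry(pitch) Rx(roll)).
In Python, from station import * gives the robot as it stands.
- The arm moves only by the tool send_rows, never from a script. Its argument "series" is text: rows parted by semicolons, each of 7 numbers parted by spaces: the turn, a rotation vector about the tool's x, y, z in units of 5 degrees (1.0 is 5 degrees), then the shift along the tool's x, y, z in cm, then the opening, from -1 (shut) to 1 (fully open). A call has exactly 10 rows; each row is the pose to reach, as a shift and turn from the pose commanded when the call began, along the tool's axes at that moment; what a row does not reach only later rows make up. A row lasts 1/12 s, in which the tool goes at most 41.7 mm and 7.16 degrees, less where a joint would pass 70% of its speed; a pose out of reach is approached as far as the arm can. A call with a gripper value outside its range is refused whole. The fingers move at their own pace and stop on an object; "newtons" is the grip in N (left out, the last holds). Time passes only in rows, so rows that repeat a pose let the fingers close, or fill a call up. It gives the time, the measured TCP pose, the force and the opening at its end, in the units of the state.
- get_obs(): the state, without advancing time (a new reading comes with each control period).
- camera(name): name is "scene" or "top" or "wrist"; returns the picture (420x560x3 uint8, red, green, blue); there is no depth.
- camera_info(name): a dict with "K" (3x3 intrinsics, pixels), "R" (3x3) and "t" (3): a world point X has camera coordinates R X + t; the wrist camera has in their place "mount" (4x4, takes a point from camera to tool coordinates, whose origin is the TCP and whose axes are the tool frame's). Camera axes: x right, y down, z forward; pixel columns grow to the right and rows downward; lengths in m; the calibration is good to about 2 mm. A picture is of the moment at which its call begins: read the wrist's pose just before it. camera_info takes no time and is no camera call.
- hand_in(): hands the job in, once; it reports no verdict.
The state is a dict: "time_s": time; "qpos": joint angles; "joint_vel": joint speeds; "tau": joint torques, N m; "ee_pos": TCP position; "eef_rot": TCP orientation; "force": force on the tool from outside, world axes, zero at the start; "moment": the same for the moment, N m; "grip_width": finger opening in m.
Only numpy, scipy, OpenCV 4.12 (cv2) and the standard library are available. Lean on these libraries where they do the work, as an engineer would, in place of code of your own. Each camera call takes 0.05 s, during which the arm holds its last target. There are 200 camera calls.

## Working session

There is one attempt and no reset: what is moved stays moved. The work goes in short steps, Python scripts to look and compute and a tool call to move; the robot and the scene stay as the last step left them, time stands still between calls to the robot, and variables do not carry over. Pictures are saved under pics/ and viewed, on a budget of 10 in all, crops included, one or two more only if the job needs it, and the job is handed in when it is done.

Besides the shell and the picture viewer there is one more tool, called after "Call:" by a JSON object that holds its "method" and its "body", one argument or row to a line. send_rows: Moves the arm, as the interface text tells. Its arguments: {"type":"object","properties":{"series":{"type":"string"},"newtons":{"type":"number"}},"required":["series"]}

```bash
ls; mkdir -p pics
python3 - <<'E'
from station import *
import cv2
o=get_obs();print(o)
for n in("scene","top"):
    cv2.imwrite(f"pics/{n}0.png",camera(n)[:,:,::-1]); print(n,camera_info(n))
print(camera_info("wrist"))
E
```

```text
pics
{'time_s': 0.0, 'qpos': array([ 1.24341199e+00,  3.00476802e-01,  1.52159167e+00, -7.34204055e-06,
        1.32070330e+00, -6.65897009e-02]), 'joint_vel': array([-0.00191632,  0.0015169 ,  0.00028553,  0.00177659,  0.00018367,
        0.00046507]), 'tau': array([-3.41002451e-03, -5.31813097e+01, -3.52733731e+01,  7.07258773e-02,
        2.44798616e-02, -1.35742207e-04]), 'ee_pos': array([0.14172924, 0.53114714, 0.20487873]), 'eef_rot': array([-1.57072496e+00,  1.17697824e-03,  1.31000355e+00]), 'force': array([ 0.45248742, -0.03092963,  1.34222914]), 'moment': array([-0.0153604 , -0.01550773,  0.01968705]), 'grip_width': 0.09408491443241983}
scene {'K': array([[409.70937432,   0.        , 289.09543729],
       [  0.        , 409.70937432, 216.62847551],
       [  0.        ,   0.        ,   1.        ]]), 'R': array([[ 0.47911932,  0.87771824,  0.007441  ],
       [ 0.60362696, -0.32332313, -0.72876378],
       [-0.63724341,  0.3536564 , -0.68472475]]), 't': array([-0.2502088 , -0.24998297,  1.36151614])}
top {'K': array([[381.0930788 ,   0.        , 282.93748025],
       [  0.        , 381.0930788 , 209.1551642 ],
       [  0.        ,   0.        ,   1.        ]]), 'R': array([[-0.01082049, -0.99985575, -0.01309155],
       [-0.98600161,  0.01284721, -0.16624013],
       [ 0.16638434,  0.01110949, -0.98599839]]), 't': array([0.02519918, 0.54386452, 0.86528599])}
{'K': array([[351.50269648,   0.        , 279.88182584],
       [  0.        , 351.50269648, 206.51041501],
       [  0.        ,   0.        ,   1.        ]]), 'mount': array([[ 9.99999723e-01, -6.78579203e-04,  3.06756859e-04,
         7.73162350e-04],
       [-4.64699293e-04, -2.46730179e-01,  9.69084105e-01,
        -1.79059629e-01],
       [-5.81914145e-04, -9.69083979e-01, -2.46730426e-01,
         7.18891885e-02],
       [ 0.00000000e+00,  0.00000000e+00,  0.00000000e+00,
         1.00000000e+00]])}
```

View pics/top0.png

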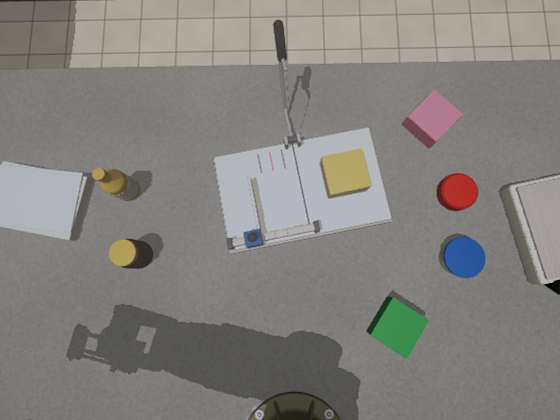

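View pics/scene0.png

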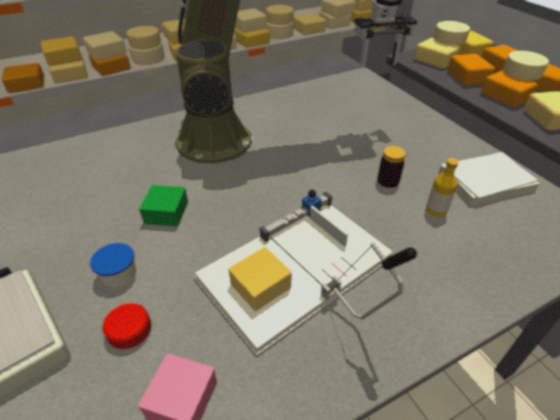

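The cutter's board is at about (300,190) in the top picture, with the blue saddle at (253,238) and yellow cheese at (346,172). The green (400,326) and pink (433,117) blocks are look-alikes. Next I'll measure, with an enlarged crop to confirm.

```bash
cat > h.py <<'E'
from station import *
import cv2, numpy as np
np.set_printoptions(precision=4,suppress=True)
def cast(uv,z,cam="top"):
    c=camera_info(cam); uv=np.atleast_2d(np.asarray(uv,float))
    if cam=="wrist":
        raise SystemExit
    d=np.c_[uv,np.ones(len(uv))]@np.linalg.inv(c["K"]).T@c["R"]; o=-c["R"].T@c["t"]
    return o+d*((z-o[2])/d[:,2:])
def big(m,n=1):
    cs,_=cv2.findContours(m.astype(np.uint8),0,2); return sorted(cs,key=cv2.contourArea)[::-1][:n]
E
cat > meas.py <<'E'
from h import *
im=cv2.imread("pics/top0.png"); hsv=cv2.cvtColor(im,cv2.COLOR_BGR2HSV); H,S,V=cv2.split(hsv)
w=((S<40)&(V>170)); w[:,:205]=0; w[:,400:]=0; w[:120]=0; w[260:]=0
c=cv2.convexHull(big(cv2.morphologyEx(w.astype(np.uint8),cv2.MORPH_OPEN,np.ones((3,3))))[0])[:,0]
P=cast(c,.025)[:,:2]; r=cv2.minAreaRect(P.astype(np.float32)*1000); print("board",r,cv2.boxPoints(r))
print("px",cv2.approxPolyDP(c,4,True)[:,0].tolist())
y=(H>15)&(H<32)&(S>90)&(V>100); y[:,:310]=0;y[:,385:]=0
c=big(y)[0]; print("cheese px",cv2.minAreaRect(c),cv2.contourArea(c))
print(cv2.minAreaRect((cast(c[:,0],.08)[:,:2]*1000).astype(np.float32)))
b=(H>100)&(H<130)&(S>120); b[:,300:]=0; c=big(b)[0]; print("blue",cv2.minAreaRect(c), cast(np.array(cv2.minAreaRect(c)[0]),.073))
k=(V<60);k[:,:243]=0;k[:,264:]=0;k[:227]=0;k[247:]=0;c=big(k)[0];print("knob",cv2.minAreaRect(c),cast(np.array(cv2.minAreaRect(c)[0]),.097))
rd=((H<8)|(H>172))&(S>70); rd[:,:255]=0;rd[:,285:]=0;rd[:145]=0;rd[175:]=0;c=big(rd)[0];print("red",cv2.fitLine(c,2,0,.01,.01).T,cast(c[:,0],.025).mean(0))
cv2.imwrite("pics/crop1.png",cv2.resize(im[120:260,205:400],None,fx=4,fy=4,interpolation=cv2.INTER_CUBIC))
E
python3 meas.py
```

```text
board ((620.7679443359375, -124.80207824707031), (235.6184539794922, 195.40997314453125), 10.524003028869629) [[ 487.0948  -50.2582]
 [ 522.786  -242.3811]
 [ 754.441  -199.346 ]
 [ 718.7499   -7.2231]]
px [[368, 128], [390, 218], [322, 231], [309, 220], [294, 145]]
cheese px ((345.8780212402344, 171.42042541503906), (39.1934928894043, 42.85017776489258), 78.11134338378906) 1568.0
((626.1732788085938, -128.84742736816406), (93.43534851074219, 98.98697662353516), 10.860906600952148)
blue ((252.58111572265625, 237.98646545410156), (13.97391414642334, 15.617902755737305), 80.53767395019531) [[0.4734 0.0887 0.073 ]]Traceback (most recent call last):
  File "meas.py", line 11, in <module>
    k=(V<60);k[:,:243]=0;k[:,264:]=0;k[:227]=0;k[247:]=0;c=big(k)[0];print("knob",cv2.minAreaRect(c),cast(np.array(cv2.minAreaRect(c)[0]),.097))
                                                           ~~~~~~^^^
IndexError: list index out of range
```

```bash
sed -i 's/^c=cv2.convexHull.*/c=cv2.convexHull(np.vstack(big(cv2.morphologyEx(w.astype(np.uint8),cv2.MORPH_OPEN,np.ones((3,3))),4)))[:,0]/; s/k=(V<60)/k=(V<80)\&(S<140)/' meas.py
sed -i '/^k=/{s/;c=big(k).*/;c=(big(k) or [np.array([[[0,0]],[[1,1]],[[1,0]]])])[0];print("knob",cv2.contourArea(c),cv2.minAreaRect(c),cast(np.array(cv2.minAreaRect(c)[0]),.097)); print(V[229:246:2,244:264:2])/}' meas.py
python3 meas.py
```

```text
board ((602.1185302734375, -25.2388916015625), (235.6456756591797, 397.8149108886719), 10.571757316589355) [[ 449.8027  148.6757]
 [ 522.7886 -242.3867]
 [ 754.4343 -199.1535]
 [ 681.4485  191.9089]]
px [[390, 218], [234, 244], [227, 235], [214, 158], [368, 128]]
cheese px ((345.8780212402344, 171.42042541503906), (39.1934928894043, 42.85017776489258), 78.11134338378906) 1568.0
((626.1732788085938, -128.84742736816406), (93.43534851074219, 98.98697662353516), 10.860906600952148)
blue ((252.58111572265625, 237.98646545410156), (13.97391414642334, 15.617902755737305), 80.53767395019531) [[0.4734 0.0887 0.073 ]]
knob 48.5 ((252.0, 237.0), (8.0, 8.0), 90.0) [[0.4734 0.0878 0.097 ]]
[[193 194 194 187 153 138 129 116 102 155]
 [181 164 140 131 129 122 125 147 111 155]
 [142 145 137  75  68  78 106 108 113 136]
 [146 146  73  76  77  73  87 110 112 119]
 [130 148  69  76  77  77  67 109 129 115]
 [155 147  84  77  79  70  85 142 147 106]
 [154 146 141  99  71 112 152 149 152 100]
 [146 143 146 151 149 152 149 150 146  90]
 [177 148 145 144 129 124  91  76  95 128]]Traceback (most recent call last):
  File "meas.py", line 12, in <module>
    rd=((H<8)|(H>172))&(S>70); rd[:,:255]=0;rd[:,285:]=0;rd[:145]=0;rd[175:]=0;c=big(rd)[0];print("red",cv2.fitLine(c,2,0,.01,.01).T,cast(c[:,0],.025).mean(0))
                                                                                 ~~~~~~~^^^
IndexError: list index out of range
```

Run:
```python
from h import *
im=cv2.imread("pics/top0.png")
cv2.imwrite("pics/crop1.png",cv2.resize(im[120:260,205:400],None,fx=4,fy=4,interpolation=cv2.INTER_CUBIC))
hsv=cv2.cvtColor(im,cv2.COLOR_BGR2HSV)
print(hsv[150:200:4,346].tolist()); print(hsv[172,316:376:4].tolist()); print(hsv[158,260:284,:].tolist())
```

```text
[[90, 1, 181], [24, 112, 178], [24, 109, 180], [24, 108, 179], [24, 107, 179], [24, 108, 179], [24, 108, 180], [24, 108, 179], [25, 107, 179], [24, 105, 180], [24, 104, 176], [21, 56, 119], [110, 12, 190]]
[[110, 12, 189], [110, 12, 193], [21, 89, 146], [24, 103, 181], [25, 101, 181], [24, 103, 180], [24, 106, 181], [24, 107, 181], [24, 108, 179], [24, 108, 180], [24, 109, 180], [24, 109, 180], [24, 111, 180], [23, 33, 176], [109, 11, 187]]
[[109, 11, 190], [109, 11, 188], [109, 11, 187], [107, 10, 187], [109, 11, 187], [105, 11, 187], [109, 11, 188], [109, 11, 188], [107, 12, 188], [103, 16, 191], [176, 54, 178], [174, 36, 179], [105, 13, 190], [107, 12, 189], [109, 11, 187], [109, 11, 188], [109, 11, 188], [109, 11, 187], [105, 11, 188], [109, 11, 188], [105, 11, 188], [107, 9, 189], [107, 12, 153], [111, 12, 150]]
```

View pics/crop1.png

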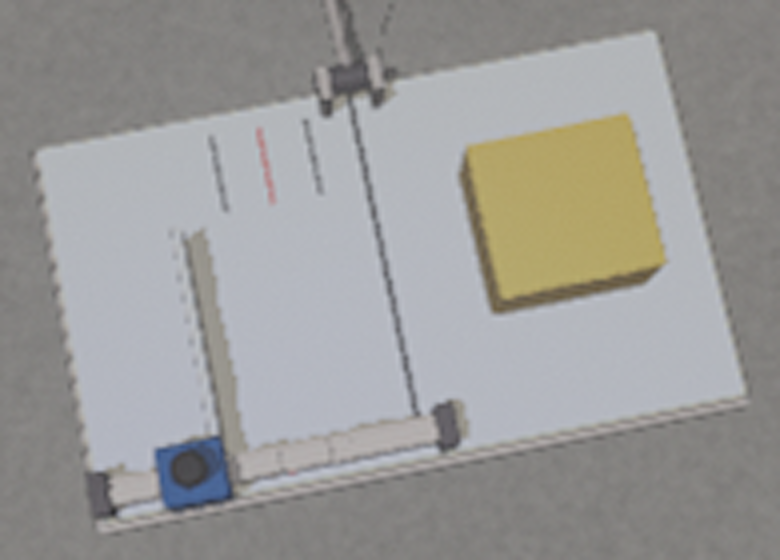

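Run:
```python
from h import *
f=lambda L,z:cast(np.array(L)/4+[204.6,119.6],z)[:,:2]
def rect(P,n):
    r=cv2.minAreaRect((P*1000).astype(np.float32)); print(n,r); print(P); print(n,"sides",np.linalg.norm(P-np.roll(P,-1,0),axis=1),"ang",np.degrees(np.arctan2(*(np.roll(P,-1,0)-P).T[::-1])), P.mean(0))
rect(f([[37,150],[655,32],[745,397],[97,520]],.025),"board")
rect(f([[467,148],[630,115],[665,262],[500,300]],.08),"cheese")
s=f([[350,95],[415,415]],.025); print("slot",s,np.degrees(np.arctan2(*(s[0]-s[1])[::-1])))
r=f([[259,128],[272,204]],.025); print("red",r)
```

```text
board ((602.4359130859375, -25.41876220703125), (237.57894897460938, 398.93719482421875), 10.070798873901367)
[[ 0.6823  0.1909]
 [ 0.754  -0.1993]
 [ 0.5204 -0.2426]
 [ 0.4506  0.1502]]
board sides [0.3967 0.2376 0.3989 0.2353] ang [ -79.5974 -169.5131  100.0708    9.9551] [ 0.6018 -0.0252]
cheese ((626.1038208007812, -129.79620361328125), (92.8768539428711, 99.4564437866211), 10.999259948730469)
[[ 0.6624 -0.0733]
 [ 0.6812 -0.1698]
 [ 0.5922 -0.1859]
 [ 0.571  -0.0898]]
cheese sides [0.0982 0.0904 0.0984 0.0929] ang [ -79.0007 -169.6833  102.419    10.2457] [ 0.6267 -0.1297]
slot [[ 0.7153 -0.0059]
 [ 0.5119 -0.0424]] 10.152121156472283
red [[0.6946 0.0515]
 [0.6453 0.0436]]
```

Only the yellow block at (346,172) lies on the board and matches the size (98×92 mm measured), so it is the cheese. Measured poses:

- **Cutter:** centre (0.602, -0.025), yaw 10.2°. The slot comes out at y = -1 mm and the red mark at 59 mm, both as expected.
- **Stop:** about 0.114.

Next is a helper to convert cutter-frame targets into row numbers.

```bash
cat >> h.py <<'E'
from scipy.spatial.transform import Rotation as Ro
C=np.array([.602,-.0253]); YAW=np.radians(10.2)
B=np.array([[np.cos(YAW),-np.sin(YAW)],[np.sin(YAW),np.cos(YAW)]])
def state():
    o=get_obs(); p=o["ee_pos"]; l=B.T@(p[:2]-C)
    print("t",round(o["time_s"],2),"cutter xyz mm",np.r_[l,p[2]]*1000,"F cutter",np.r_[B.T@o["force"][:2],o["force"][2]],"rot",o["eef_rot"],"w",round(o["grip_width"],4)); return o
def go(x,y,z,dyaw=0):
    o=state(); R0=Ro.from_euler("xyz",o["eef_rot"]); Rt=Ro.from_euler("xyz",[-np.pi/2,0,YAW+np.radians(dyaw)])
    print("turn",np.degrees((R0.inv()*Rt).as_rotvec())/5,"shift",R0.inv().apply(np.r_[C+B@[x,y],z]-o["ee_pos"])*100)
E
python3 -c "
from h import *
go(-.06,.16,.205)
for n,uv,z in(('jar',(123,252),.105),('bottle',(99,174),.165)):print(n,cast(uv,z))"
```

```text
t 0.1 cutter xyz mm [-354.4351  629.1911  204.9362] F cutter [ 0.0775 -0.0686 -0.4532] rot [-1.5707  0.001   1.31  ] w 0.094
turn [ 0.006  12.9713 -0.0111] shift [-29.963    0.0216 -46.5891]
jar [[0.443  0.3714 0.105 ]]
bottle [[0.6046 0.4064 0.165 ]]
```

Call:
{"method": "send_rows", "body": {
  "series": "0 1.3 0 -2.1 0 -3.3 -1;0 2.6 0 -4.3 0 -6.7 -1;0 3.9 0 -6.4 0 -10 -1;0 5.2 0 -8.6 0 -13.3 -1;0 6.5 0 -10.7 0 -16.6 -1;0 7.8 0 -12.9 0 -20 -1;0 9.1 0 -15 0 -23.3 -1;0 10.4 0 -17.1 0 -26.6 -1;0 11.7 0 -19.3 0 -30 -1;0 12.97 0 -21.4 0 -33.3 -1",
  "newtons": 20
}}

```text
time_s: 0.93
ee_pos: [0.4093, 0.2369, 0.2054]
eef_rot: [-1.571, 0.0, 0.172]
force: [0.1, 0.6, 0.7]
grip_width: 0.0308
```

```bash
python3 -c "
from h import *
go(-.06,.16,.1)"
```

```text
t 0.93 cutter xyz mm [-143.259   292.1915  205.3826] F cutter [0.2256 0.5942 0.7006] rot [-1.5709  0.0002  0.1725] w 0.0308
turn [ 0.0008 -0.0636 -0.0018] shift [  8.4008  10.5378 -13.172 ]
```

Call:
{"method": "send_rows", "body": {
  "series": "0 0 0 1.4 0 -2.2 -1;0 0 0 2.8 1 -4.4 -1;0 0 0 4.2 2 -6.6 -1;0 0 0 5.6 3.5 -8.8 -1;0 0 0 7 5 -11 -1;0 0 0 8.4 7 -13.2 -1;0 0 0 8.4 9 -13.2 -1;0 0 0 8.4 10.5 -13.2 -1;0 0 0 8.4 10.5 -13.2 -1;0 0 0 8.4 10.5 -13.2 -1"
}}

```text
time_s: 1.77
ee_pos: [0.5141, 0.1237, 0.1002]
eef_rot: [-1.571, 0.002, 0.178]
force: [-0.1, 0.7, 0.9]
grip_width: 0.0009
```

```bash
python3 -c "
from h import *
go(-.06,.16,.045)
cv2.imwrite('pics/w1.png',camera('wrist')[:,:,::-1])"
```

```text
t 1.77 cutter xyz mm [-60.0995 162.2294 100.1821] F cutter [0.0258 0.7024 0.9358] rot [-1.5707  0.0015  0.1782] w 0.0009
turn [-0.0006  0.0016 -0.0177] shift [ 0.0185  5.5182 -0.2232]
```

View pics/w1.png

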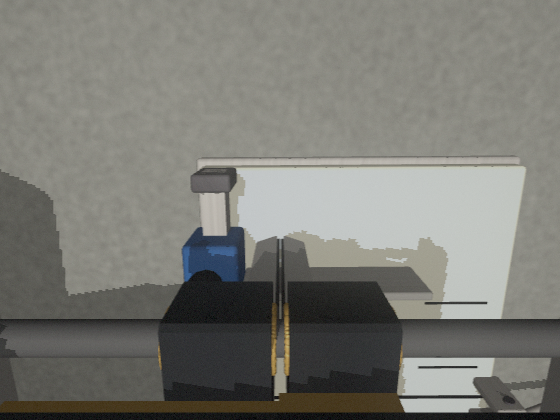

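The wrist picture shows the fingertips at (280,240) on the free side behind the plate (its top edge is at rows 267–295, the saddle at (213,255)), so it is clear to go down.

Call:
{"method": "send_rows", "body": {
  "series": "0 0 0 0 1 0 -1;0 0 0 0 2 0 -1;0 0 0 0 3 0 -1;0 0 0 0 4 0 -1;0 0 0 0 5 0 -1;0 0 0 0 5.5 0 -1;0 0 0 0 5.5 -0.5 -1;0 0 0 0 5.5 -1 -1;0 0 0 0 5.5 -1.5 -1;0 0 0 0 5.5 -2 -1"
}}

```text
time_s: 2.65
ee_pos: [0.5184, 0.1034, 0.0459]
eef_rot: [-1.571, -0.001, 0.178]
force: [-0.3, -0.3, -0.1]
grip_width: 0.0005
```

```bash
python3 -c "
from h import *
state()"
```

```text
t 2.65 cutter xyz mm [-59.4829 141.4706  45.9436] F cutter [-0.3321 -0.2779 -0.1439] rot [-1.5709 -0.0009  0.1779] w 0.0005
```

Call:
{"method": "send_rows", "body": {
  "series": "0 0 0 0 0 -0.2 -1;0 0 0 0 0 -0.4 -1;0 0 0 0 0 -0.6 -1;0 0 0 0 0 -0.8 -1;0 0 0 0 0 -1.0 -1;0 0 0 0 0 -1.2 -1;0 0 0 0 0 -1.4 -1;0 0 0 0 0 -1.6 -1;0 0 0 0 0 -1.8 -1;0 0 0 0 0 -2.0 -1"
}}

```text
time_s: 3.48
ee_pos: [0.5216, 0.0843, 0.0455]
eef_rot: [-1.571, -0.0, 0.178]
force: [0.3, 4.3, 0.5]
grip_width: 0.0007
```

```bash
cat > knob.py <<'E'
from h import *
state(); im=camera("top")[:,:,::-1].copy(); hsv=cv2.cvtColor(im,cv2.COLOR_BGR2HSV); H,S,V=cv2.split(hsv)
b=(H>100)&(H<130)&(S>120); b[:,310:]=0;b[:,:225]=0; c=big(b)
if c: c=cv2.convexHull(c[0]); q=B.T@(cast(np.array(cv2.minAreaRect(c)[0]),.073)[0,:2]-C); print("saddle ctr -> stop",q*1000-[0,20],cv2.contourArea(c))
E
python3 knob.py
```

```text
t 3.48 cutter xyz mm [-59.7135 122.1541  45.4814] F cutter [1.0495 4.1854 0.5053] rot [-1.5707 -0.0002  0.1783] w 0.0007
```

Call:
{"method": "send_rows", "body": {
  "series": "0 0 0 0 0 -0.2 -1;0 0 0 0 0 -0.4 -1;0 0 0 0 0 -0.6 -1;0 0 0 0 0 -0.8 -1;0 0 0 0 0 -1.0 -1;0 0 0 0 0 -1.2 -1;0 0 0 0 0 -1.4 -1;0 0 0 0 0 -1.5 -1;0 0 0 0 0 -1.6 -1;0 0 0 0 0 -1.6 -1"
}}

```text
time_s: 4.37
ee_pos: [0.5243, 0.0683, 0.0453]
eef_rot: [-1.571, 0.0, 0.178]
force: [0.8, -0.4, 0.1]
grip_width: 0.0002
```

```bash
python3 knob.py
```

```text
t 4.37 cutter xyz mm [-59.9471 105.8579  45.3351] F cutter [ 0.6799 -0.5234  0.0961] rot [-1.571   0.0004  0.1779] w 0.0002
```

Force dropped to zero at 106 mm, so the stop has snapped into the 0.090 notch, as predicted. Pushing through it slowly.

Call:
{"method": "send_rows", "body": {
  "series": "0 0 0 0 0 -0.1 -1;0 0 0 0 0 -0.2 -1;0 0 0 0 0 -0.25 -1;0 0 0 0 0 -0.3 -1;0 0 0 0 0 -0.35 -1;0 0 0 0 0 -0.4 -1;0 0 0 0 0 -0.4 -1;0 0 0 0 0 -0.4 -1;0 0 0 0 0 -0.4 -1;0 0 0 0 0 -0.4 -1"
}}

```text
time_s: 5.25
ee_pos: [0.5248, 0.066, 0.0454]
eef_rot: [-1.569, 0.0, 0.179]
force: [-1.5, 11.6, 0.9]
grip_width: 0.0005
```

```bash
python3 knob.py
```

```text
t 5.25 cutter xyz mm [-59.8079 103.5743  45.4351] F cutter [ 0.5359 11.6415  0.9109] rot [-1.5688  0.0001  0.1785] w 0.0005
```

Call:
{"method": "send_rows", "body": {
  "series": "0 0 0 0 0 -0.15 -1;0 0 0 0 0 -0.3 -1;0 0 0 0 0 -0.5 -1;0 0 0 0 0 -0.7 -1;0 0 0 0 0 -0.9 -1;0 0 0 0 0 -1.1 -1;0 0 0 0 0 -1.3 -1;0 0 0 0 0 -1.5 -1;0 0 0 0 0 -1.7 -1;0 0 0 0 0 -1.8 -1"
}}

```text
time_s: 6.13
ee_pos: [0.5284, 0.0467, 0.0454]
eef_rot: [-1.571, -0.0, 0.178]
force: [1.1, 3.4, -0.4]
grip_width: 0.0005
```

```bash
python3 knob.py
```

```text
t 6.13 cutter xyz mm [-59.6826  83.87    45.4484] F cutter [ 1.6433  3.1913 -0.3919] rot [-1.5708 -0.0002  0.1779] w 0.0005
```

Riding on plain rail at 3 N, stop at about 0.070. The last bit needs fine steps.

Call:
{"method": "send_rows", "body": {
  "series": "0 0 0 0 0 -0.1 -1;0 0 0 0 0 -0.2 -1;0 0 0 0 0 -0.3 -1;0 0 0 0 0 -0.4 -1;0 0 0 0 0 -0.5 -1;0 0 0 0 0 -0.55 -1;0 0 0 0 0 -0.6 -1;0 0 0 0 0 -0.65 -1;0 0 0 0 0 -0.65 -1;0 0 0 0 0 -0.65 -1"
}}

```text
time_s: 7.02
ee_pos: [0.5294, 0.0405, 0.0454]
eef_rot: [-1.571, 0.0, 0.178]
force: [0.1, -0.3, -0.0]
grip_width: 0.0004
```

```bash
python3 knob.py
```

```text
t 7.02 cutter xyz mm [-59.8416  77.6101  45.4236] F cutter [ 0.0953 -0.2979 -0.0222] rot [-1.5709  0.0002  0.1781] w 0.0004
```

Force is zero again at 77.6 mm, so it pulled itself in. Backing off and rising to look.

Call:
{"method": "send_rows", "body": {
  "series": "0 0 0 0 0 1 -1;0 0 0 0 0 2.5 -1;0 0 0 0 0 4 -1;0 0 0 0 -2 4 -1;0 0 0 0 -5 4 -1;0 0 0 0 -8 4 -1;0 0 0 0 -11 4 -1;0 0 0 0 -13 4 -1;0 0 0 0 -13 4 -1;0 0 0 0 -13 4 -1"
}}

```text
time_s: 7.9
ee_pos: [0.5225, 0.0806, 0.1761]
eef_rot: [-1.571, -0.002, 0.178]
force: [0.2, 0.4, -0.2]
grip_width: 0.0006
```

```bash
python3 -c "
from h import *
go(-.06,-.2,.175)
cv2.imwrite('pics/s2.png',cv2.resize(camera('scene')[170:350,190:400,::-1],None,fx=3.5,fy=3.3,interpolation=2))"
```

```text
t 7.9 cutter xyz mm [-59.5464 118.2673 176.1071] F cutter [ 0.312   0.3687 -0.213 ] rot [-1.5709 -0.0018  0.1785] w 0.0006
turn [0.0015 0.0052 0.0204] shift [ -0.0601   0.1147 -31.8267]
```

View pics/s2.png

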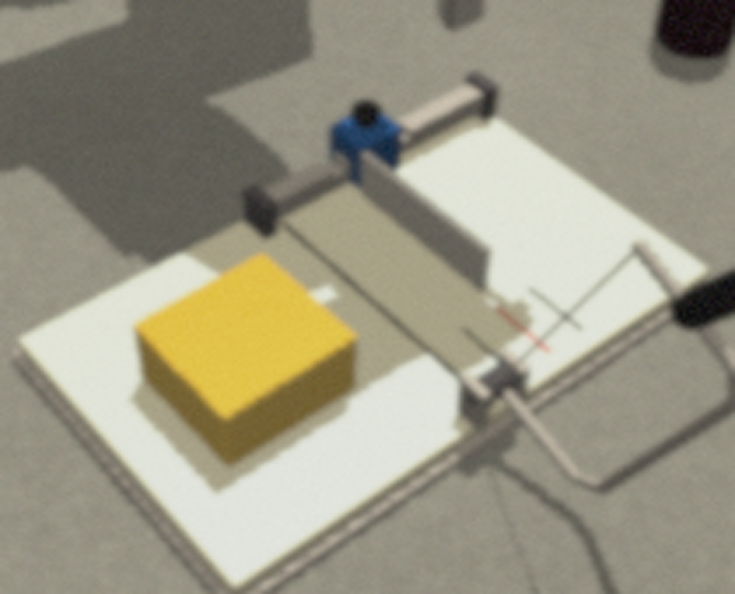

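The plate's free end at (485,290) lines up with the red mark (500–550, 310–350), and the knob sits low over the saddle. The stop is in the middle notch. Now I'll move round behind the cheese.

Call:
{"method": "send_rows", "body": {
  "series": "0 0 0 0 0 -3.2 -1;0 0 0 0 0 -6.4 -1;0 0 0 0 0 -9.6 -1;0 0 0 0 0 -12.8 -1;0 0 0 0 0 -16 -1;0 0 0 0 0 -19.2 -0.5;0 0 0 0 0 -22.4 -0.06;0 0 0 0 0 -25.6 -0.06;0 0 0 0 0 -28.8 -0.06;0 0 0 0 0 -31.4 -0.06"
}}

```text
time_s: 8.78
ee_pos: [0.5775, -0.2308, 0.1735]
eef_rot: [-1.569, 0.002, 0.177]
force: [0.2, 0.2, -0.4]
grip_width: 0.0302
```

Call:
{"method": "send_rows", "body": {
  "series": "0 0 0 1 0 0 -0.06;0 0 0 2 0 0 -0.06;0 0 0 3 0 0 -0.06;0 0 0 4 0 0 -0.06;0 0 0 5 0 0 -0.06;0 0 0 5.8 1 0 -0.06;0 0 0 5.8 3 0 -0.06;0 0 0 5.8 5 0 -0.06;0 0 0 5.8 7 0 -0.06;0 0 0 5.8 7 0 -0.06"
}}

```text
time_s: 9.62
ee_pos: [0.6328, -0.2176, 0.099]
eef_rot: [-1.566, 0.007, 0.178]
force: [-0.2, -0.3, -0.7]
grip_width: 0.0443
```

```bash
python3 -c "
from h import *
go(-.002,-.195,.045)
im=camera('top')[:,:,::-1].copy();cv2.imwrite('pics/t2.png',cv2.resize(im[110:270,200:410],None,fx=3.5,fy=3.5,interpolation=2))"
```

```text
t 9.62 cutter xyz mm [  -3.7222 -194.7623   99.0132] F cutter [-0.2117 -0.3093 -0.6718] rot [-1.5661  0.0075  0.1783] w 0.0443
turn [-0.0537  0.0025 -0.0854] shift [ 0.2125  5.3997 -0.0491]
```

View pics/t2.png

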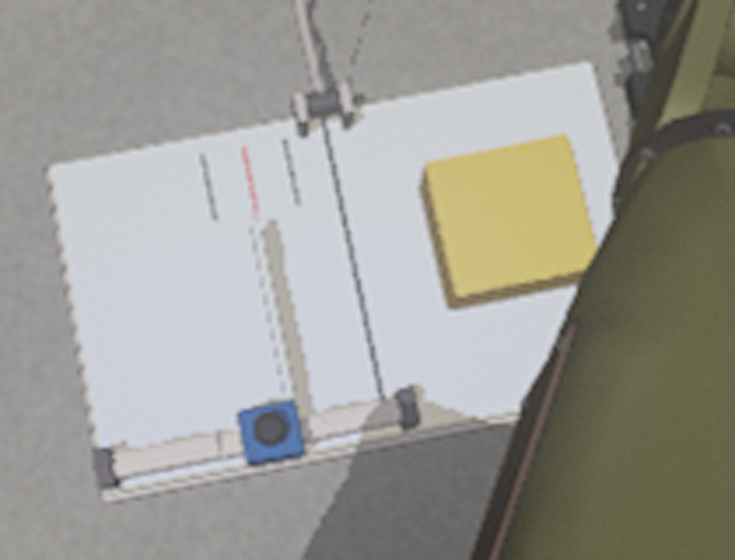

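```bash
python3 -c "
from h import *
for uv,z in (((283,60),.2),((283,60),.28),((280,22),.3),((378,112),.15),((378,112),.25),((378,112),.35),((386,118),.25)):
  print(uv,z,(B.T@(cast(uv,z)[0,:2]-C))*1000)
from PIL import Image
" 2>/dev/null; python3 -c "
from h import *
cv2.imwrite('pics/s3.png',camera('scene')[:,:,::-1])"
```

```text
(283, 60) 0.2 [239.7914  -3.8489]
(283, 60) 0.28 [192.4821   4.1411]
(280, 22) 0.3 [257.4736  -2.8378]
(378, 112) 0.15 [ 106.4999 -190.5248]
(378, 112) 0.25 [  67.8769 -157.6529]
(378, 112) 0.35 [  29.2538 -124.7809]
(386, 118) 0.25 [  53.0455 -169.8675]
```

View pics/s3.png

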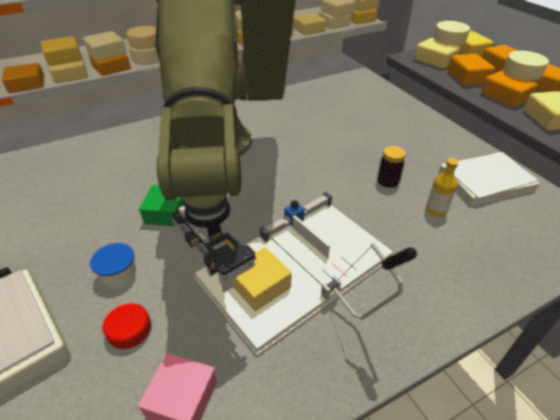

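The scene picture shows the hand at (225,260) behind the cheese (262,278). The bow leans well away, beyond cutter x ≈ 190 mm at hand height. Going down and making first contact.

Call:
{"method": "send_rows", "body": {
  "series": "0 0 0 0 1 0 -0.06;0 0 0 0 2 0 -0.06;0 0 0 0 3 0 -0.06;0 0 0 0 4 0 -0.06;0 0 0 0 5 0 -0.06;0 0 0 0 5.8 0 -0.06;0 0 0 0 5.8 0.5 -0.06;0 0 0 0 5.8 1 -0.06;0 0 0 0 5.8 1.6 -0.06;0 0 0 0 5.8 2.2 -0.06"
}}

```text
time_s: 10.55
ee_pos: [0.6314, -0.1965, 0.0482]
eef_rot: [-1.571, -0.001, 0.178]
force: [-0.2, 0.2, 0.6]
grip_width: 0.0441
```

```bash
python3 knob.py
```

```text
t 10.55 cutter xyz mm [  -1.4053 -173.6954   48.1556] F cutter [-0.1268  0.2432  0.5823] rot [-1.5713 -0.001   0.1783] w 0.0441
saddle ctr -> stop [-106.7931   57.921 ] 159.5
```

Call:
{"method": "send_rows", "body": {
  "series": "0 0 0 0 0 0.3 -0.06;0 0 0 0 0 0.6 -0.06;0 0 0 0 0 0.9 -0.06;0 0 0 0 0 1.2 -0.06;0 0 0 0 0 1.6 -0.06;0 0 0 0 0 2 -0.06;0 0 0 0 0 2.4 -0.06;0 0 0 0 0 2.8 -0.06;0 0 0 0 0 3.2 -0.06;0 0 0 0 0 3.6 -0.06"
}}

```text
time_s: 11.43
ee_pos: [0.625, -0.1618, 0.0478]
eef_rot: [-1.572, -0.001, 0.178]
force: [2.0, -4.7, 2.9]
grip_width: 0.0443
```

Call:
{"method": "send_rows", "body": {
  "series": "0 0 0 0 0 0.4 -0.06;0 0 0 0 0 0.8 -0.06;0 0 0 0 0 1.2 -0.06;0 0 0 0 0 1.6 -0.06;0 0 0 0 0 2 -0.06;0 0 0 0 0 2.4 -0.06;0 0 0 0 0 2.8 -0.06;0 0 0 0 0 3.2 -0.06;0 0 0 0 0 3.6 -0.06;0 0 0 0 0 4 -0.06"
}}

```text
time_s: 12.27
ee_pos: [0.6179, -0.1224, 0.0478]
eef_rot: [-1.572, -0.001, 0.178]
force: [1.5, -5.1, 2.0]
grip_width: 0.044
```

```bash
python3 knob.py
```

```text
t 12.27 cutter xyz mm [ -1.5905 -98.403   47.794 ] F cutter [ 0.5612 -5.2629  1.9941] rot [-1.5715 -0.0008  0.1778] w 0.044
saddle ctr -> stop [-105.882    58.0924] 201.0
```

Call:
{"method": "send_rows", "body": {
  "series": "0 0 0 0 0 0.4 -0.06;0 0 0 0 0 0.8 -0.06;0 0 0 0 0 1.2 -0.06;0 0 0 0 0 1.6 -0.06;0 0 0 0 0 2 -0.06;0 0 0 0 0 2.4 -0.06;0 0 0 0 0 2.8 -0.06;0 0 0 0 0 3.2 -0.06;0 0 0 0 0 3.6 -0.06;0 0 0 0 0 3.8 -0.06"
}}

```text
time_s: 13.15
ee_pos: [0.6111, -0.0849, 0.0478]
eef_rot: [-1.571, -0.001, 0.178]
force: [1.6, -5.1, 3.1]
grip_width: 0.0442
```

Call:
{"method": "send_rows", "body": {
  "series": "0 0 0 0 0 0.1 -0.06;0 0 0 0 0 0.2 -0.06;0 0 0 0 0 0.3 -0.06;0 0 0 0 0 0.4 -0.06;0 0 0 0 0 0.5 -0.06;0 0 0 0 0 0.6 -0.06;0 0 0 0 0 0.7 -0.06;0 0 0 0 0 0.7 -0.06;0 0 0 0 0 0.7 -0.06;0 0 0 0 0 0.7 -0.06"
}}

```text
time_s: 13.98
ee_pos: [0.6099, -0.0783, 0.0477]
eef_rot: [-1.571, -0.001, 0.178]
force: [0.6, -4.2, 3.9]
grip_width: 0.0442
```

```bash
python3 knob.py
```

```text
t 13.98 cutter xyz mm [ -1.6131 -53.5514  47.6995] F cutter [-0.1406 -4.2774  3.9034] rot [-1.5711 -0.0005  0.178 ] w 0.0442
saddle ctr -> stop [-100.7283   66.7521] 116.0
```

Call:
{"method": "send_rows", "body": {
  "series": "0 0 0 0 0 0.05 -0.06;0 0 0 0 0 0.1 -0.06;0 0 0 0 0 0.15 -0.06;0 0 0 0 0 0.2 -0.06;0 0 0 0 0 0.25 -0.06;0 0 0 0 0 0.3 -0.06;0 0 0 0 0 0.35 -0.06;0 0 0 0 0 0.4 -0.06;0 0 0 0 0 0.4 -0.06;0 0 0 0 0 0.4 -0.06"
}}

```text
time_s: 14.87
ee_pos: [0.6095, -0.0752, 0.0477]
eef_rot: [-1.573, -0.001, 0.178]
force: [3.9, -11.0, 3.0]
grip_width: 0.044
```

Call:
{"method": "send_rows", "body": {
  "series": "0 0 0 0 0 0.03 -0.06;0 0 0 0 0 0.06 -0.06;0 0 0 0 0 0.1 -0.06;0 0 0 0 0 0.1 -0.06;0 0 0 0 0 0.1 -0.06;0 0 0 0 0 0.1 -0.06;0 0 0 0 0 0.1 -0.06;0 0 0 0 0 0.1 -0.06;0 0 0 0 0 0.1 -0.06;0 0 0 0 0 0.1 -0.06"
}}

```text
time_s: 15.7
ee_pos: [0.6095, -0.0749, 0.0478]
eef_rot: [-1.574, -0.002, 0.178]
force: [5.8, -15.7, 1.7]
grip_width: 0.044
```

```bash
python3 knob.py
```

```text
t 15.7 cutter xyz mm [ -1.3942 -50.1429  47.7619] F cutter [  2.9684 -16.4624   1.6626] rot [-1.5736 -0.0015  0.1781] w 0.044
saddle ctr -> stop [-100.3687   70.2463] 91.0
```

Contact with the stop: 16 N total, about 5 N of it friction, so about 11 N on the stop. That is snug and under the 12 N that pushes it out of the notch. Backing away.

Call:
{"method": "send_rows", "body": {
  "series": "0 0 0 0 0 -0.2 -0.06;0 0 0 0 0 -0.6 -0.06;0 0 0 0 0 -1.5 -0.06;0 0 0 0 0 -3 -0.06;0 0 0 0 0 -4.5 -0.06;0 0 0 0 -2 -5 -0.06;0 0 0 0 -5 -5 -0.06;0 0 0 0 -8 -5 -0.06;0 0 0 0 -11 -5 -0.06;0 0 0 0 -13 -5 -0.06"
}}

```text
time_s: 16.58
ee_pos: [0.6182, -0.1239, 0.1805]
eef_rot: [-1.572, -0.002, 0.177]
force: [0.9, 0.1, 0.8]
grip_width: 0.0441
```

Call:
{"method": "send_rows", "body": {
  "series": "0 0 0 0 -1 -3 -0.06;0 0 0 0 -2 -6 -0.06;0 0 0 0 -3 -9 -0.06;0 0 0 0 -4 -12 -0.06;0 0 0 0 -5 -15 -0.06;0 0 0 0 -6 -17 -0.06;0 0 0 0 -6 -17 -0.06;0 0 0 0 -6 -17 -0.06;0 0 0 0 -6 -17 -0.06;0 0 0 0 -6 -17 -0.06"
}}

```text
time_s: 17.42
ee_pos: [0.6477, -0.289, 0.2369]
eef_rot: [-1.57, 0.001, 0.179]
force: [0.6, -0.5, -0.2]
grip_width: 0.0443
```

```bash
python3 knob.py; python3 -c "
from h import *
im=camera('top')[:,:,::-1].copy();a=cv2.resize(im[120:260,205:365],None,fx=4,fy=4,interpolation=2)
s=camera('scene')[:,:,::-1]
cv2.imwrite('pics/full.png',im);cv2.imwrite('pics/t3.png',a)
cv2.imwrite('pics/s4.png',cv2.resize(s[180:320,220:400],None,fx=4,fy=4,interpolation=2))"
```

```text
t 17.42 cutter xyz mm [  -1.7631 -267.6356  236.9044] F cutter [ 0.5205 -0.57   -0.2173] rot [-1.5701  0.0007  0.1789] w 0.0443
saddle ctr -> stop [-108.3032   57.9274] 176.0
```

View pics/t3.png

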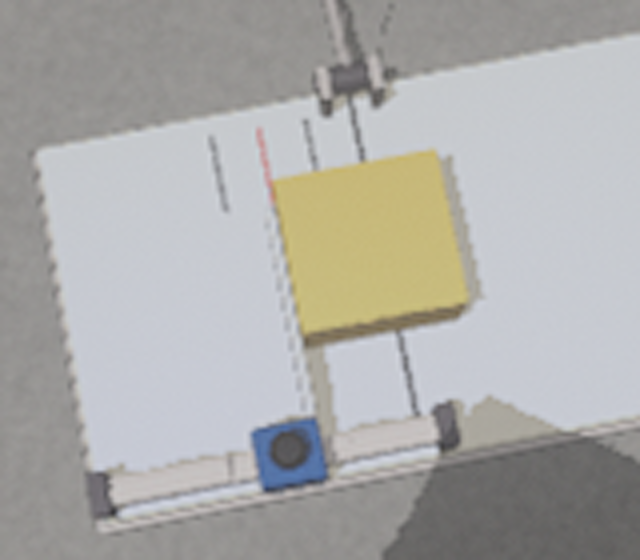

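View pics/s4.png

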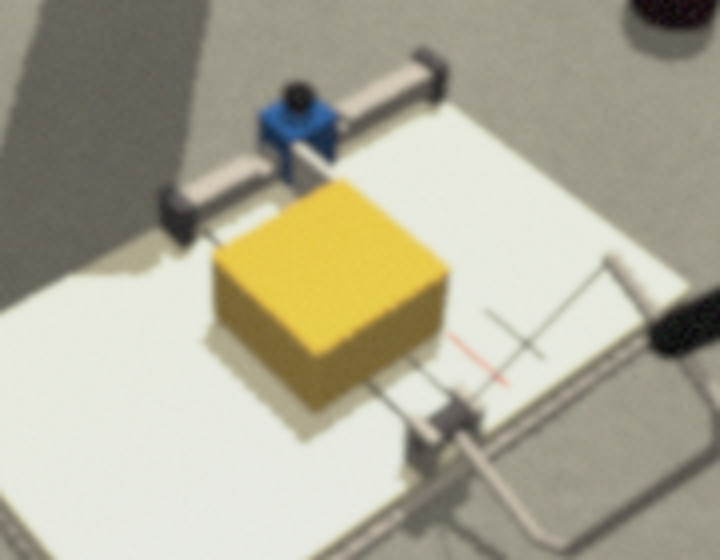

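The cheese is flush and parallel against the plate. The stop is in line with the red mark, and its saddle reads 57.9 mm both before and after the push, so it has not shifted. The hand is clear, so I'm handing in.

```bash
python3 -c "
from station import *
print(hand_in())"
```

```text
the job is handed in; nothing more can be done
None
```

The stop is in the middle notch (red mark) and the cheese sits square and snug against its plate. I handed the job in at about 17.5 s of the 54 s allowed.

- **Stop:** I pushed the plate's back with the closed fingertips, past the 0.090 notch and into the middle one. The push force fell to about 0 N as it dropped in.
- **Cheese:** I pushed it with two fingertips until the force reached about 16 N. About 5 N of that was friction, so roughly 11 N reached the stop, below the 12 N that would push it out of the notch. The hand then backed off and rose clear.
- **Last checks:** The top and scene pictures show the cheese front flush with the plate and the plate in line with the red mark. The saddle reads 57.9 mm before and after the cheese push. The hand reads about 0 N.
- **Disagreements:** The saddle reading is about 2 mm short of the nominal 60 mm, which is about the calibration error. Two readings while the hand hid part of the saddle (67 and 70 mm) were not usable. I judged the plunger to be down from the force drop and the stop's position, not from a measured knob height. I did not measure the bystanders again at the end, but nothing touched them.

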